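Spin down the wing nut of the sawing clamp

TASK

Tighten the loose wing nut of the clamp on the wooden sawing block: push its wings round clockwise (seen from above) with a fingertip, stroke after stroke, until the nut stops fully home and the strap is down on the brass blank. Only push, on one wing at a time: do not pinch a wing or grip the nut, leave the blank where it lies and do not disturb the other things on the bench. Finish with the hand clear of everything.

Things in the scene. Friction and masses are not known exactly. Their poses are not given: they have to be found in the camera images.
- wing_nut (a joint): Turn of the steel wing nut about its upright stud, rad; grows as the nut turns clockwise seen from above (tightening). It starts between 0 and 3.3; at 8.5 it meets a firm stop: fully home. Friction only, about 0.04 N m (1.5 to 2 N at a wing), no spring: it stays where it is left and does not coast. The nut sinks 4 mm per turn and carries the strap down with it.
- nut_mid (a point): On the nut's axis at mid-height of the wings; turns and sinks with the nut; z up, x along wing A, -x along wing B (alike). Fully home it is 61 mm above the table, 5.4 mm higher at joint value 0. The strap's top is 17 mm below this point. Hub radius 12.5 mm at the foot, 9 mm at the wings. The fixed stud (radius 4.5 mm) does not rise above the wings.
- fixture: Fixed wooden sawing block, 170 x 120 x 30 mm (x, y, z); origin at the centre of its underside, directly below the nut's axis; z up. A steel fence, 6 mm thick, 90 mm long along y, stands on it with its inner face 45 mm from the nut's axis on the +x side, its top 66 mm above the table. The +x side faces away from the robot, to within 0.5 rad; the near side is open.
- strap: Dark steel clamp strap under the nut, 98 x 26 x 10 mm, lying along the fixture's x from 62 mm on the -x side to 36 mm on the +x side of the nut's axis; origin on the nut's axis at its underside. Its underside is 34 mm above the table when the nut is home.
- blank: Loose brass sheet, 56 x 46 x 4 mm, on the block under the strap's near end; origin at the centre of its underside. To be left there.
- wing_a: The whole of wing A, on the +x side of point nut_mid; origin at the nut's foot, on the axis; x out along the wing: an upright rounded plate reaching to 35 mm from the axis, 8 mm thick, from 10 mm below to 10 mm above nut_mid.
- wing_b: The whole of wing B, opposite (origin as wing A, x out along wing B).
- wing_a_push: The flat face of wing A that is pushed to turn the nut clockwise (its +y side); origin as wing A.
- wing_a_back: The opposite face of wing A (its -y side); origin as wing A.
- wing_b_push: The flat face of wing B that is pushed to turn the nut clockwise (its +y side); origin as wing B.
- wing_b_back: The opposite face of wing B (its -y side); origin as wing B.
- tweezers: Steel tweezers lying on the table beside the fixture, 145 mm long along x, 18 mm wide, 6 mm high; origin at the middle of the underside. Bystander.
- tin: Shallow open round tin, 70 mm across, 20 mm high, beside the fixture; origin under its centre. Bystander.
- bench_block: Steel bench block, 60 x 60 x 20 mm, between the robot and the fixture; origin under its centre. Bystander.
- ring_stick: Tapered dark wooden ring stick lying along x, 125 mm long, 24 mm high; origin under its middle. Bystander.
- jar: Closed clear jar, 66 mm across, 90 mm high; origin under its centre. Bystander.
- brass_box: Open brass box, 70 x 70 x 55 mm; origin under its centre. Bystander.
- hammer: Hammer lying on the table at the left, 220 mm long along x; origin on its underside. Bystander.
There are look-alikes about, which are no part of the job. What is shaped like the fixture but green or pink is not meant.

How it is judged:
By the outcome, as a careful person would: the job done as asked, in the order asked, and still so for the second after the job is handed in, with the robot touching nothing.
It also fails if it takes over 54 s, if anything falls off the work surface, if the arm or the gripper's body presses on something with over 40 N, if the wrist force passes 120 N, or if a joint passes its speed limit or range.

ROBOT

A 6-joint arm with a two-finger parallel gripper is mounted at the origin on the work surface. World frame = base frame: x ahead of the robot, y to its left, z up, the work surface at z = 0. Lengths are in m, angles in degrees, forces in N, time in s.
With the tool pointing down it reaches from about 0.35 to 0.875 m from the base axis. Payload 4.2 kg.
Tool frame: the origin (TCP) lies at the very end of the fingers, on their centre line; the grasp point (between the pads) lies r.pinch_z behind it (r.pinch_z is the distance from the TCP to the grasp point, in m); y points along the fingers, z is the direction in which the jaws open and shut, and the axes are right-handed (so a half turn about y gives the same grasp; the last joint's range is limited). The gripper opens to 87 mm and grips with 3 to 60 N. Pads are 19 mm wide; open, the fingers measure 117 mm over their backs; the gripper's body (75 mm by 190 mm) begins 51 mm behind the grasp point.
Start: joints at [-61.73, 22.042, 0.453, 0, -68.411, -14.817], TCP at [0.145, -0.608, 0.223] pointing down, gripper open.
Joint ranges: [-179.83, 179.83], [-69.29, 118.12], [-61.27, 80.66], [-181.25, 117.63], [-171.15, -9.14], [-177.46, 177.46]. Speed limits (degrees/s): [159.86, 159.86, 180, 180, 180, 180].

INTERFACE

Orientations are given as a 3x3 rotation matrix whose columns are the frame's x, y, z axes.
In Python, from station import sense, capture, camera_params, r gives the robot as it stands.
- The arm moves only by the tool move_arm, never from a script. Its argument "increments" is text: rows parted by semicolons, each of 7 numbers parted by spaces: the closure, from -1 (fully open) to 1 (shut), so that 0 is half open, then the shift along the tool's x, y, z in m, then the turn, a rotation vector about the tool's x, y, z in rad. In form: hand x y z wx wy wz; .... A call has 1 to 8 rows; each row is the pose to reach, as a shift and turn from the pose commanded when the call began, along the tool's axes at that moment; what a row does not reach only later rows make up. A row lasts 1/10 s, in which the tool goes at most 50 mm and 8.59 degrees, less where a joint would pass 70% of its speed; a pose out of reach is approached as far as the arm can. A call with a gripper value outside its range is refused whole. The fingers move at their own pace and stop on an object; the grip force is fixed at half the most. Time passes only in rows, so rows that repeat a pose let the fingers close. It gives the time, the measured TCP pose, the force and the opening at its end, in the units of the state.
- sense(): the state, without advancing time (a new reading comes with each control period).
- capture(name): name is "scene" or "side" or "wrist"; returns (picture, depth): 480x640x3 uint8, red, green, blue; 480x640 float32, m along the optical axis (not along the pixel's ray), 0 where there is no reading.
- camera_params(name): a dict with "fx", "fy", "cx", "cy" (pixels), "xyz" and "orientation" of the camera in the world. Camera axes: x right, y down, z forward; pixel columns grow to the right and rows downward; lengths in m; the calibration is good to about 2 mm. The wrist camera is an equidistant fisheye: a pixel r from the principal point sees the ray r / f radians off the axis. A picture is of the moment at which its call begins: read the wrist's pose just before it. camera_params takes no time and is no camera call; for the wrist camera it gives the pose at the moment of the call.
- r.finish_job(): hands the job in, once; it reports no verdict.
The state is a dict: "time_s": time; "joints": joint angles; "joint_velocities": joint speeds; "effort": joint torques, N m; "tcp_pos": TCP position; "ee_rot": TCP orientation; "wrist_force": force on the tool from outside, world axes, zero at the start; "moment": the same for the moment, N m; "gripper_width": opening from 0.0 (shut) to 1.0 (fully open).
Only numpy, scipy, OpenCV 4.12 (cv2) and the standard library are available. Lean on these libraries where they do the work, as an engineer would, in place of code of your own. Each camera call takes 0.05 s, during which the arm holds its last target.

## Working session

There is one attempt and no reset: what is moved stays moved. The work goes in short steps, Python scripts to look and compute and a tool call to move; the robot and the scene stay as the last step left them, time stands still between calls to the robot, and variables do not carry over. Pictures are saved under pics/ and viewed, and the job is handed in when it is done.

Besides the shell and the picture viewer there is one more tool, called after "Emit:" by a JSON object that holds its "op" and its "data". move_arm: Moves the arm, as the interface text tells. Its arguments: {"type":"object","properties":{"increments":{"type":"string"}},"required":["increments"]}

```bash
ls; mkdir -p pics
cat > h.py <<'E'
import numpy as np, cv2
from station import sense, capture, camera_params, r
def save(n,p): cv2.imwrite('pics/'+n+'.png', p[:,:,::-1])
def pw(c,u,v,d):
    R=np.array(c['orientation']);x=np.array([(u-c['cx'])/c['fx']*d,(v-c['cy'])/c['fy']*d,d]);return R@x+np.array(c['xyz'])
def cloud(c,dep):
    v,u=np.mgrid[0:480,0:640];P=np.stack([(u-c['cx'])/c['fx']*dep,(v-c['cy'])/c['fy']*dep,dep],-1)
    return P@np.array(c['orientation']).T+np.array(c['xyz'])
E
python3 - <<'E'
from h import *
s=sense();print(s, r.pinch_z)
for n in('scene','side'):
    p,d=capture(n);save(n+'0',p);np.save(n+'0.npy',d);np.save(n+'0p.npy',p);c=camera_params(n);print(n,c)
E
```

```text
pics
{'time_s': 0.0, 'joints': array([-6.17313220e+01,  2.20918742e+01,  3.78557223e-01, -2.91174411e-02,
       -6.84112585e+01, -1.48163590e+01]), 'joint_velocities': array([ 0.00780462,  0.0008038 , -0.0111099 ,  0.00622726,  0.0142313 ,
        0.00544559]), 'effort': array([-3.24520415e-04, -3.90664780e+01,  1.87406999e+01,  4.21973661e+00,
        1.11207756e-02, -1.96888382e-04]), 'tcp_pos': array([ 0.14526933, -0.607253  ,  0.2214392 ]), 'ee_rot': array([[ 9.72607426e-01, -6.13531466e-04, -2.32453044e-01],
       [ 2.32453833e-01,  2.13870276e-03,  9.72605080e-01],
       [-9.95758515e-05, -9.99997525e-01,  2.22273593e-03]]), 'wrist_force': array([-0.07054932, -0.30507333, -0.01031392]), 'moment': array([-0.03775248, -0.02929583,  0.00981175]), 'gripper_width': 1.0020153950528514} 0.0187
scene {'fx': 555.037679135601, 'fy': 555.037679135601, 'cx': 310.1692106182246, 'cy': 233.88255120993256, 'xyz': array([ 0.9088108 , -0.54851208,  0.96535214]), 'orientation': array([[ 0.81439586,  0.4532135 , -0.36243193],
       [ 0.58004865, -0.65447748,  0.4849771 ],
       [-0.01740537, -0.6051915 , -0.79588963]])}
side {'fx': 475.62446674957476, 'fy': 475.62446674957476, 'cx': 324.5608659387949, 'cy': 231.96229149370572, 'xyz': array([0.04407436, 0.69309007, 0.9256058 ]), 'orientation': array([[-0.83454183, -0.39635311,  0.38268022],
       [-0.55087787,  0.61111105, -0.5683985 ],
       [-0.0085736 , -0.68516239, -0.72833989]])}
```

View pics/scene0.png

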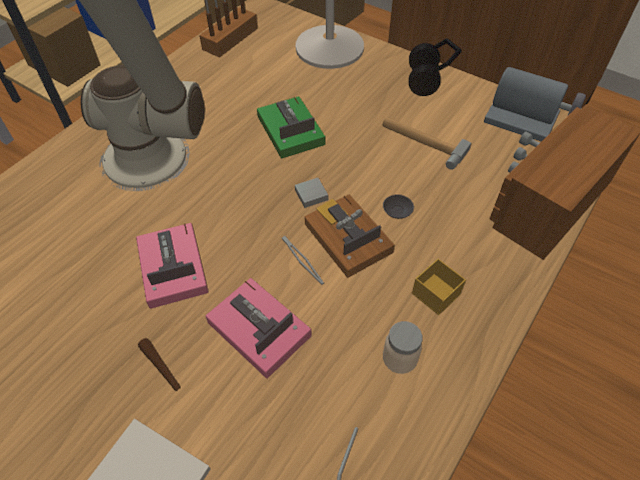

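View pics/side0.png

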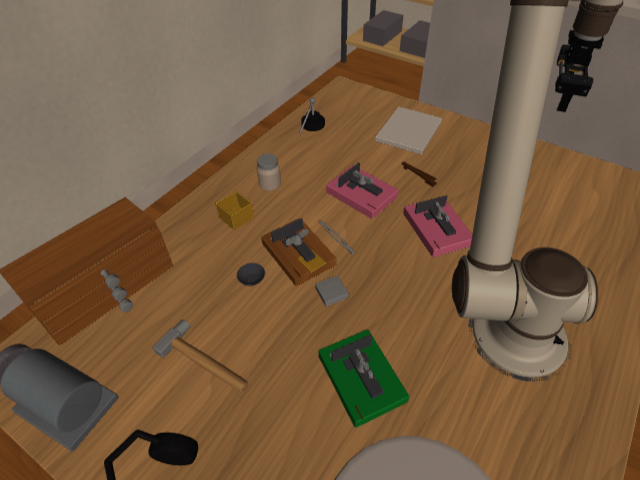

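The scene shows four similar blocks: wooden (348,232), green (290,126), pink (172,264) and pink (260,327). The brown wooden one, with the brass blank under its strap, is the one meant. I'll confirm it in a crop and measure it.

Run:
```python
from h import *
ims=[]
for n,(u0,v0) in(('scene',(300,185)),('side',(255,210))):
    p=np.load(n+'0p.npy');ims.append(cv2.resize(p[v0:v0+95,u0:u0+100],(400,380),interpolation=cv2.INTER_CUBIC))
    c=camera_params(n);C=cloud(c,np.load(n+'0.npy'))
    if n=='scene':
        print('block center',C[232,348]); ctr=C[225,345][:2]
    m=(np.hypot(C[...,0]-ctr[0],C[...,1]-ctr[1])<.13)
    Z=C[...,2]
    t=m&(Z>.024)&(Z<.034)
    pts=C[t][:,:2].astype(np.float32); print(n,t.sum(),cv2.minAreaRect(pts), np.median(Z[t]))
    h=m&(Z>.055);print('high',h.sum(),C[h].mean(0))
    np.save(n+'C.npy',C)
save('crop0',np.hstack(ims))
```

```text
block center [0.55235523 0.06017708 0.04662752]
scene 2424 ((0.5265058875083923, 0.08289128541946411), (0.12155328691005707, 0.20938627421855927), 67.61177062988281) 0.030728619822139203
high 428 [0.56731922 0.06544817 0.06618302]
side 1315 ((0.5368242263793945, 0.10481810569763184), (0.1715524047613144, 0.2114560306072235), 67.54926300048828) 0.03153971014459478
high 350 [0.56433087 0.06605275 0.06641275]
```

View pics/crop0.png

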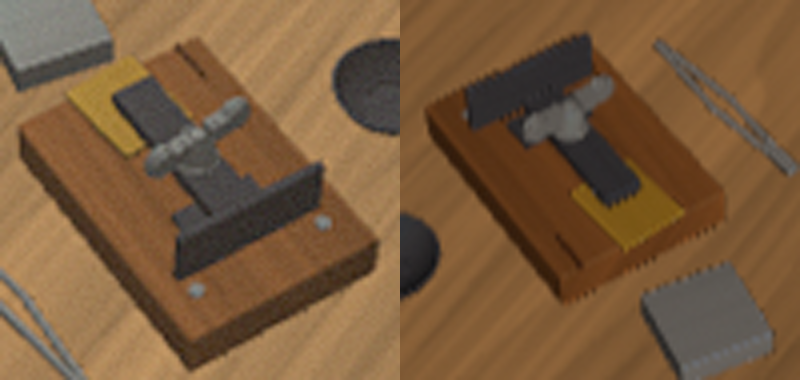

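Run:
```python
from h import *
cs=[np.load(n+'C.npy').reshape(-1,3) for n in('scene','side')]
for C in cs:
    col=None
    m=(np.hypot(C[:,0]-.55,C[:,1]-.066)<.13)
    B=C[m]
    t=B[(B[:,2]>.027)&(B[:,2]<.034)][:,:2]
    # drop bench block etc: largest connected via raster
    im=np.zeros((300,300),np.uint8);ij=((t-[.40,-.08])*1000).astype(int);im[ij[:,0].clip(0,299),ij[:,1].clip(0,299)]=1
    im2=cv2.morphologyEx(im,cv2.MORPH_CLOSE,np.ones((5,5)));im2=cv2.morphologyEx(im2,cv2.MORPH_OPEN,np.ones((7,7)))
    n,l,s,_=cv2.connectedComponentsWithStats(im2);k=1+np.argmax(s[1:,4])
    q=np.argwhere(l==k).astype(np.float32);print(cv2.minAreaRect(q))
    f=B[(B[:,2]>.058)]
    rc=cv2.minAreaRect(q);a=np.radians(-22.4);R=np.array([[np.cos(a),np.sin(a)],[-np.sin(a),np.cos(a)]])
    g=(f[:,:2]-[.55,.066])@R.T
    H,_=np.histogram(g[:,0],np.arange(-.06,.1,.005));print(H)
    fe=g[g[:,0]>.035]
    print('fence',fe.min(0),fe.max(0),np.median(fe,0),f[g[:,0]>.035][:,2].max())
    w=f[g[:,0]<.03];gw=g[g[:,0]<.03];print('wing',len(w),cv2.minAreaRect(gw.astype(np.float32)*1000),gw.mean(0),np.percentile(w[:,2],[50,90,99]))
```

```text
((143.42308044433594, 155.11538696289062), (119.92308044433594, 170.8461456298828), 67.38013458251953)
[  0   0   0   0   0   0   0   0   8  43  98  50   2   0   0   0   0   0
   7 114  69   0   0   0   0   0   0   0   0   0   0]
fence [ 0.03503018 -0.03892883] [0.04308924 0.05254275] [0.0394125  0.00642714] 0.07041338520656804
wing 201 ((-7.67766809463501, 7.223455429077148), (16.516080856323242, 67.64803314208984), 9.278491020202637) [-0.0077995   0.00617062] [0.07062924 0.07493413 0.07802228]
((152.30624389648438, 186.31126403808594), (52.610897064208984, 124.33106994628906), 67.44275665283203)
[  0   0   0   0   0   0   0   1  24  71  50  14   0   0   0   0   0   0
  10 108  32   0   0   0   0   0   0   0   0   0   0]
fence [ 0.03506411 -0.04059463] [0.04407478 0.04921027] [0.03846118 0.00617058] 0.07215802008962269
wing 160 ((-11.321074485778809, 3.8285789489746094), (18.87750244140625, 68.4919204711914), 4.486537456512451) [-0.0109398   0.00608985] [0.07077312 0.07621011 0.07887392]
```

The crop confirms the wooden fixture: a brass blank under the near strap end and the fence on the far side. Its axis is at about (0.5445, 0.0752) and its yaw at -22.4°. The wing line is at about 75° in the world frame. Next is the transit to a hover point.

```bash
cat >> h.py <<'E'
from scipy.spatial.transform import Rotation as Ro
AX=np.array([.5445,.0752]);FY=-22.4
def target(psi,z,rad=.024,off=.025):
    a=np.radians(psi);x=np.array([np.cos(a),np.sin(a)]);n=np.array([-x[1],x[0]])
    p=AX+rad*x+off*n
    R=np.array([[x[0],0,n[0]],[x[1],0,n[1]],[0,-1,0]])
    return np.r_[p,z],R
def inc(p,R,s=None):
    s=s or sense();T=s['ee_rot'];return np.round(np.r_[T.T@(p-s['tcp_pos']),Ro.from_matrix(T.T@R).as_rotvec()],4)
def st():
    s=sense();print('t',s['time_s'],'tcp',s['tcp_pos'].round(4),'psi',np.degrees(np.arctan2(s['ee_rot'][1,0],s['ee_rot'][0,0])).round(2),'F',s['wrist_force'].round(2),'M',s['moment'].round(2),'j',s['joints'].round(1),'w',round(s['gripper_width'],3))
E
python3 - <<'E'
from h import *
print(inc(*target(75,.20)))
E
```

```text
[ 5.3640e-01  2.2700e-02  6.0400e-01 -1.8000e-03 -1.0743e+00  9.0000e-04]
```

Emit:
{"op": "move_arm", "data": {"increments": "1 0.536 0.02 0.604 0 -1.075 0;1 0.536 0.02 0.604 0 -1.075 0;1 0.536 0.02 0.604 0 -1.075 0;1 0.536 0.02 0.604 0 -1.075 0;1 0.536 0.02 0.604 0 -1.075 0;1 0.536 0.02 0.604 0 -1.075 0;1 0.536 0.02 0.604 0 -1.075 0;1 0.536 0.02 0.604 0 -1.075 0"}}

```text
time_s: 0.9
tcp_pos: [0.3343, -0.2533, 0.2126]
ee_rot: [[0.255, 0.0, -0.967], [0.967, 0.0, 0.255], [0.0, -1.0, -0.0]]
wrist_force: [1.0, -0.7, 0.7]
gripper_width: 0.356
```

Run:
```python
from h import *
st();print(inc(*target(75,.20)))
```

```text
t 0.9 tcp [ 0.3343 -0.2533  0.2126] psi 75.21 F [ 1.   -0.69  0.73] M [ 0.02 -0.1   0.03] j [-14.8   2.  -27.3  -0.  -60.7  -0. ] w 0.356
[ 3.954e-01  1.260e-02 -9.450e-02  2.000e-04  3.700e-03  1.000e-04]
```

Emit:
{"op": "move_arm", "data": {"increments": "1 0.395 0.012 -0.094 0 0 0;1 0.395 0.012 -0.094 0 0 0;1 0.395 0.012 -0.094 0 0 0;1 0.395 0.012 -0.094 0 0 0;1 0.395 0.012 -0.094 0 0 0;1 0.395 0.012 -0.094 0 0 0;1 0.395 0.012 -0.094 0 0 0;1 0.395 0.012 -0.094 0 0 0"}}

```text
time_s: 1.7
tcp_pos: [0.5241, 0.0987, 0.2005]
ee_rot: [[0.258, -0.001, -0.966], [0.966, -0.0, 0.258], [-0.0, -1.0, 0.0]]
wrist_force: [0.8, -0.6, -0.4]
gripper_width: 0.005
```

Run:
```python
from h import *
st();print(inc(*target(75,.20)))
c=camera_params('wrist');p,d=capture('wrist');save('w1',p);print(c);np.savez('w1.npz',p=p,d=d)
p,d=capture('scene');save('s1',p)
```

```text
t 1.7 tcp [0.5241 0.0987 0.2005] psi 75.08 F [ 0.76 -0.56 -0.38] M [ 0.01 -0.04 -0.03] j [ 28.1  14.2 -14.3  -0.  -61.5 -43. ] w 0.005
[ 0.0065  0.0005 -0.0008 -0.0005  0.0013 -0.0003]
{'fx': 371.64829954431775, 'fy': 371.64829954431775, 'cx': 323.2453744355526, 'cy': 237.27607535043708, 'xyz': array([0.50456742, 0.02365063, 0.36220359]), 'orientation': array([[-9.66173600e-01,  2.47829345e-01,  7.13385654e-02],
       [ 2.57891921e-01,  9.27851759e-01,  2.69412084e-01],
       [ 5.76606989e-04,  2.78696483e-01, -9.60379060e-01]])}
```

View pics/w1.png

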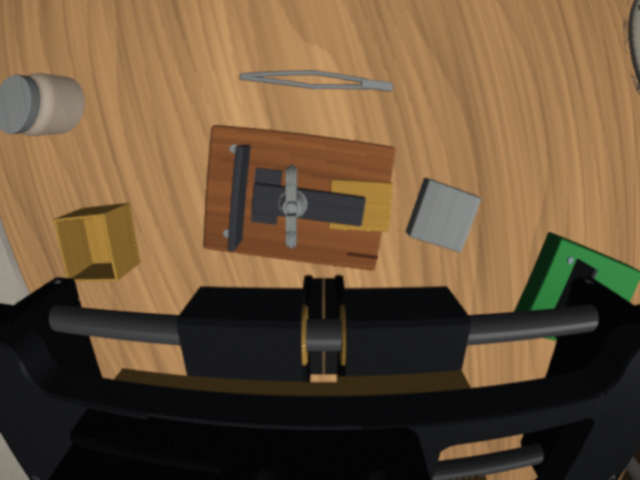

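View pics/s1.png

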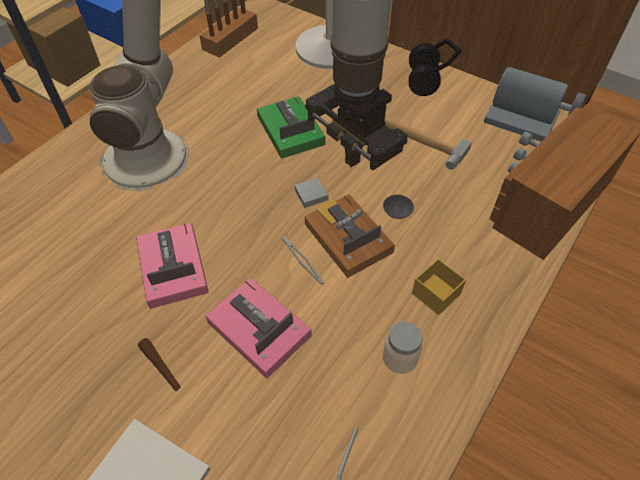

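The wrist picture shows the hub at (291,205) and the wing tips near (291,168) and (291,244). I'll refine the axis from this view.

```bash
cat >> h.py <<'E'
def fish(c,u,v,z):
    dx,dy=u-c['cx'],v-c['cy'];r_=np.hypot(dx,dy);th=r_/c['fx']
    ray=np.array([np.sin(th)*dx/r_,np.sin(th)*dy/r_,np.cos(th)]);w=np.array(c['orientation'])@ray;o=np.array(c['xyz'])
    return o+w*(z-o[2])/w[2]
E
python3 - <<'E'
from h import *
c=camera_params('wrist')
hub=fish(c,291.5,204,.076);a=fish(c,290.5,168,.072);b=fish(c,291.5,246,.072)
print(hub,a,b,np.linalg.norm(a-b),(a+b)/2,np.degrees(np.arctan2(*(b-a)[:2][::-1])))
p=np.load('w1.npz')['p'];save('w1c',cv2.resize(p[120:290,190:410],(800,618),interpolation=cv2.INTER_CUBIC)[:600])
E
```

```text
[0.5450124  0.07359791 0.076     ] [0.53857051 0.04640667 0.072     ] [0.5551622  0.10787622 0.072     ] 0.06366937854437975 [0.54686635 0.07714145 0.072     ] 74.89484612397904
```

View pics/w1c.png

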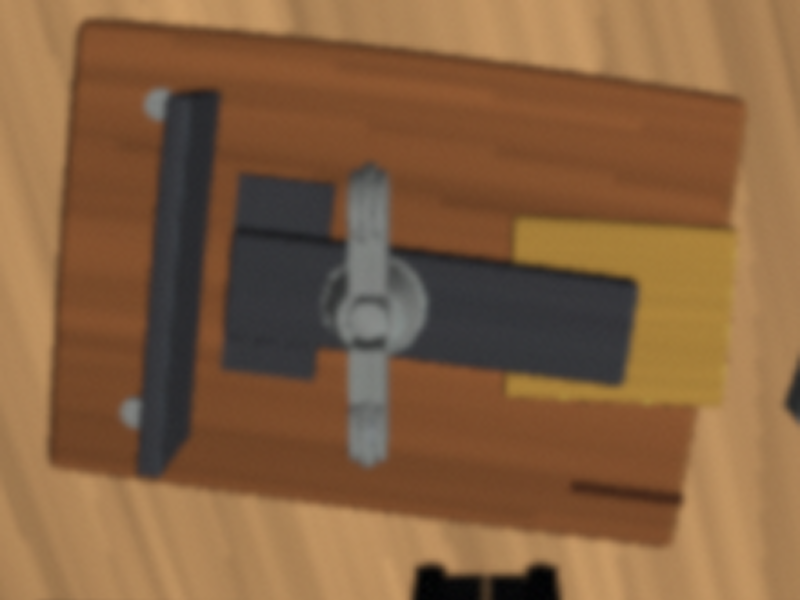

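Run:
```python
from h import *
st();print(inc(*target(75,.059)))
```

```text
t 1.8 tcp [0.5261 0.1011 0.1996] psi 75.32 F [-1.06  0.24 -0.96] M [-0.    0.15  0.01] j [ 28.2  14.4 -14.1   0.  -61.4 -42.9] w 0.005
[3.700e-03 1.406e-01 5.000e-04 3.000e-04 5.700e-03 1.000e-04]
```

Emit:
{"op": "move_arm", "data": {"increments": "1 0.001 0.05 0 0 0 0;1 0.001 0.1 0 0 0 0;1 0.001 0.13 0 0 0 0;1 0.001 0.138 0 0 0 0;1 0.001 0.138 0 0 0 0"}}

```text
time_s: 2.3
tcp_pos: [0.5236, 0.0971, 0.0621]
ee_rot: [[0.258, -0.002, -0.966], [0.966, -0.001, 0.258], [-0.002, -1.0, 0.002]]
wrist_force: [0.2, 0.1, 0.7]
gripper_width: 0.002
```

Run:
```python
from h import *
st();print(inc(*target(75,.059)))
s=sense();a=s['ee_rot'].T@np.r_[AX-s['tcp_pos'][:2],0];print('axis in tool',a.round(4))
p,d=capture('scene');save('s2',cv2.resize(p[120:290,250:450],(800,680))[:600])
```

```text
t 2.3 tcp [0.5236 0.0971 0.0621] psi 75.05 F [0.24 0.13 0.69] M [0.01 0.04 0.03] j [ 28.   23.3 -24.2   0.  -42.7 -43. ] w 0.002
[ 0.0082  0.003  -0.0009 -0.0018  0.0008 -0.002 ]
axis in tool [-0.0158 -0.     -0.0259]
```

View pics/s2.png

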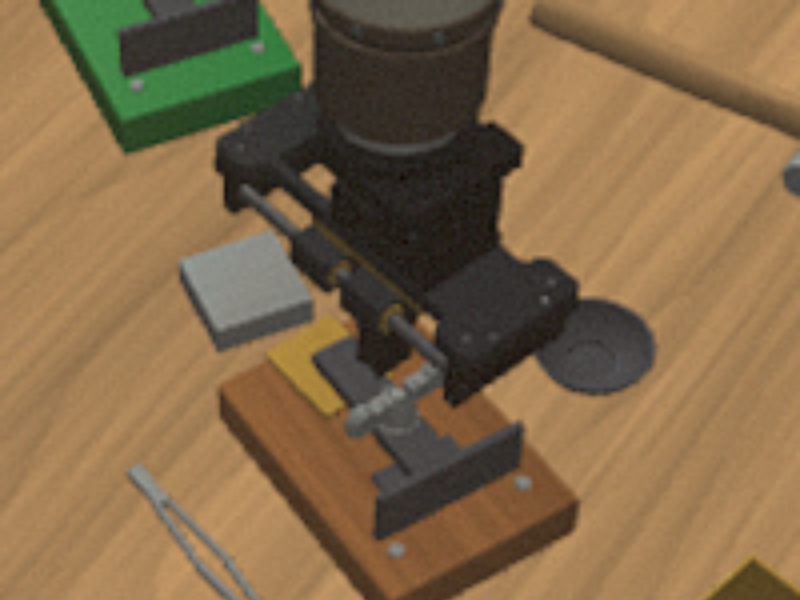

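The finger hangs on the near side of the wing, clear of everything. I'll generate the arc sweep numbers.

```bash
cat >> h.py <<'E'
def sweep(thetas,cp=(-.024,0,-.019),dy=0,c=None):
    s=sense()
    if c is None: c=s['ee_rot'].T@np.r_[AX-s['tcp_pos'][:2],0]
    print('c',c.round(4))
    out=[]
    for t in thetas:
        sh=c-Ro.from_rotvec([0,t,0]).apply(cp)
        out.append('1 %.3f %.3f %.3f 0 %.2f 0'%(sh[0],dy,sh[2],t))
    print(';'.join(out))
E
python3 - <<'E'
from h import *
st()
sweep(np.arange(0,8)*.13,dy=.002)
E
```

```text
t 2.35 tcp [0.5247 0.0977 0.0636] psi 75.06 F [-0.55  0.18 -0.1 ] M [0.05 0.03 0.03] j [ 28.   23.2 -24.1   0.  -42.7 -43. ] w 0.008
c [-0.0166  0.     -0.0249]
1 0.007 0.002 -0.006 0 0.00 0;1 0.010 0.002 -0.009 0 0.13 0;1 0.011 0.002 -0.013 0 0.26 0;1 0.013 0.002 -0.016 0 0.39 0;1 0.014 0.002 -0.020 0 0.52 0;1 0.014 0.002 -0.024 0 0.65 0;1 0.014 0.002 -0.028 0 0.78 0;1 0.013 0.002 -0.032 0 0.91 0
```

Emit:
{"op": "move_arm", "data": {"increments": "1 0.007 0.002 -0.004 0 0 0;1 0.010 0.002 -0.009 0 0.13 0;1 0.011 0.002 -0.013 0 0.26 0;1 0.013 0.002 -0.016 0 0.39 0;1 0.014 0.002 -0.020 0 0.52 0;1 0.014 0.002 -0.024 0 0.65 0;1 0.014 0.002 -0.028 0 0.78 0;1 0.013 0.002 -0.032 0 0.91 0"}}

```text
time_s: 3.15
tcp_pos: [0.56, 0.1033, 0.0628]
ee_rot: [[0.923, 0.004, -0.385], [0.385, 0.002, 0.923], [0.005, -1.0, 0.001]]
wrist_force: [0.0, 1.7, -1.8]
gripper_width: 0.005
```

Run:
```python
from h import *
st()
p,d=capture('scene');save('s3',cv2.resize(p[150:290,270:430],(640,560)))
st()
c=camera_params('wrist');p,d=capture('wrist');save('w3',p)
sweep(np.arange(1,8)*.13)
```

```text
t 3.15 tcp [0.56   0.1033 0.0628] psi 22.62 F [ 0.04  1.74 -1.76] M [ 0.51  0.16 -0.02] j [ 26.7  26.  -19.1  -0.  -44.6 -94.1] w 0.005
t 3.2 tcp [0.5604 0.103  0.0627] psi 22.41 F [ 0.47  0.62 -0.52] M [ 0.24  0.06 -0.01] j [ 26.7  26.  -19.1  -0.  -44.6 -94.3] w 0.005
c [-0.0251 -0.0001 -0.0194]
1 0.001 0.000 -0.004 0 0.13 0;1 0.003 0.000 -0.007 0 0.26 0;1 0.004 0.000 -0.011 0 0.39 0;1 0.005 0.000 -0.015 0 0.52 0;1 0.005 0.000 -0.019 0 0.65 0;1 0.005 0.000 -0.023 0 0.78 0;1 0.005 0.000 -0.027 0 0.91 0
```

View pics/s3.png

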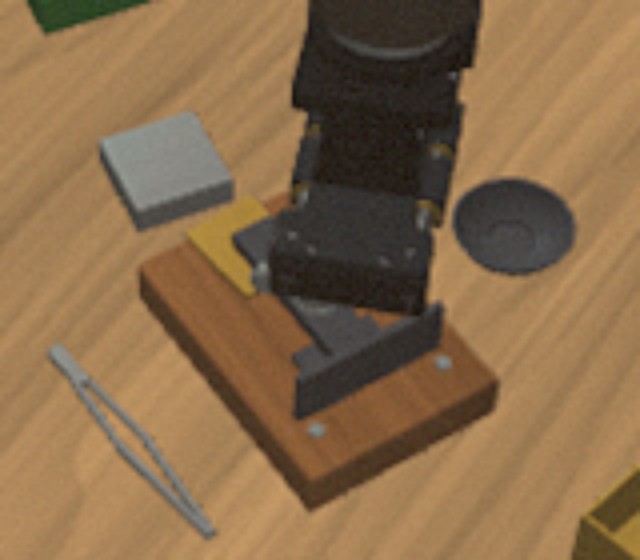

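View pics/w3.png

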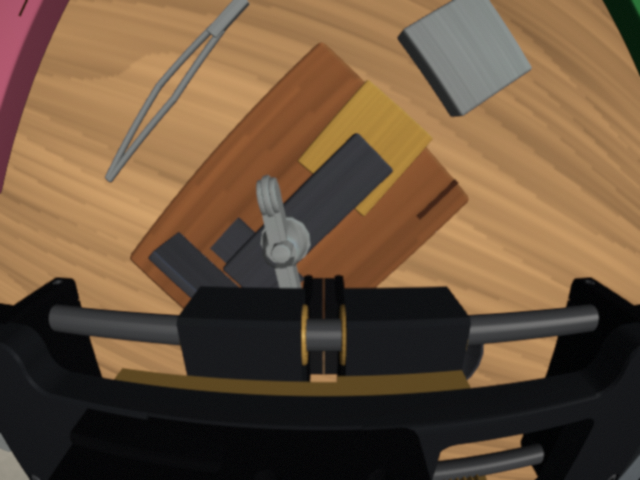

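The nut has turned. The wing lags the tool by about 14°: its tip is at (267,180) and its hub at (286,240) in the wrist view. So the fingertip is thinner than I assumed, with a half-thickness of about 9 mm, and the offset becomes 13 mm.

Run:
```python
from h import *
sweep(np.arange(0,8)*.12,cp=(-.024,0,-.013))
```

```text
c [-0.0251 -0.0001 -0.0194]
1 -0.001 0.000 -0.006 0 0.00 0;1 0.000 0.000 -0.009 0 0.12 0;1 0.001 0.000 -0.012 0 0.24 0;1 0.002 0.000 -0.016 0 0.36 0;1 0.002 0.000 -0.019 0 0.48 0;1 0.002 0.000 -0.022 0 0.60 0;1 0.002 0.000 -0.025 0 0.72 0;1 0.001 0.000 -0.029 0 0.84 0
```

Emit:
{"op": "move_arm", "data": {"increments": "1 -0.001 0 -0.006 0 0 0;1 0 0 -0.009 0 0.12 0;1 0.001 0 -0.012 0 0.24 0;1 0.002 0 -0.016 0 0.36 0;1 0.002 0 -0.019 0 0.48 0;1 0.002 0 -0.022 0 0.60 0;1 0.002 0 -0.025 0 0.72 0;1 0.001 0 -0.029 0 0.84 0"}}

```text
time_s: 4.05
tcp_pos: [0.5714, 0.0765, 0.0618]
ee_rot: [[0.904, 0.003, 0.428], [-0.428, 0.002, 0.904], [0.002, -1.0, 0.003]]
wrist_force: [-0.3, 2.9, 0.6]
gripper_width: 0.002
```

Run:
```python
from h import *
st()
c=camera_params('wrist');p,d=capture('wrist');save('w4',p)
s=sense();print((s['ee_rot'].T@np.r_[AX-s['tcp_pos'][:2],0]).round(4))
```

```text
t 4.05 tcp [0.5714 0.0765 0.0618] psi -25.37 F [-0.28  2.93  0.56] M [ 1.05  0.16 -0.05] j [ 2.37e+01  2.67e+01 -1.81e+01 -1.00e-01 -4.51e+01 -1.39e+02] w 0.002
[-0.0239 -0.0001 -0.0122]
```

View pics/w4.png

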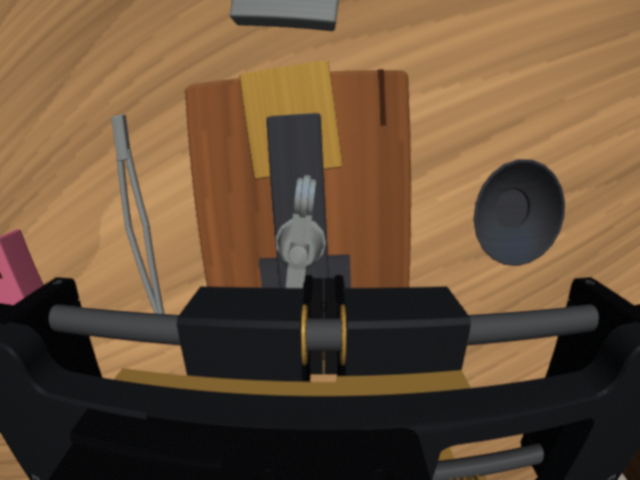

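The wing lies along the strap line, slightly past it. I'll back off, lift, and rotate back about half a turn to take the other wing.

Emit:
{"op": "move_arm", "data": {"increments": "1 0 0 0.004 0 0 0;1 0 -0.025 0.004 0 0 0;1 0 -0.05 0.004 0 -0.14 0;1 0 -0.05 0.004 0 -0.28 0;1 0 -0.05 0.004 0 -0.42 0;1 0 -0.05 0.004 0 -0.56 0;1 0 -0.05 0.004 0 -0.70 0;1 0 -0.05 0.004 0 -0.84 0"}}

```text
time_s: 4.9
tcp_pos: [0.5722, 0.079, 0.1111]
ee_rot: [[0.917, -0.0, -0.398], [0.398, -0.001, 0.917], [-0.0, -1.0, -0.001]]
wrist_force: [0.2, 0.4, -1.6]
gripper_width: 0.004
```

Emit:
{"op": "move_arm", "data": {"increments": "1 0 0 0 0 -0.14 0;1 0 0 0 0 -0.28 0;1 0 0 0 0 -0.42 0;1 0 0 0 0 -0.56 0;1 0 0 0 0 -0.70 0;1 0 0 0 0 -0.84 0;1 0 0 0 0 -0.98 0;1 0 0 0 0 -1.12 0"}}

```text
time_s: 5.7
tcp_pos: [0.5722, 0.0791, 0.1111]
ee_rot: [[0.041, -0.0, -0.999], [0.999, -0.001, 0.041], [-0.001, -1.0, 0.0]]
wrist_force: [0.1, 0.0, -0.2]
gripper_width: 0.006
```

Run:
```python
from h import *
st()
print(inc(*target(152,.11,off=.025)))
c=camera_params('wrist');p,d=capture('wrist');save('w5',p)
p,d=capture('scene');save('s5',cv2.resize(p[150:290,270:430],(640,560)))
```

```text
t 5.7 tcp [0.5722 0.0791 0.1111] psi 87.64 F [ 0.08  0.02 -0.21] M [0.04 0.14 0.03] j [ 23.9  23.4 -14.9   0.  -51.7 -26.3] w 0.006
[-1.7200e-02  1.1000e-03  5.9900e-02 -5.0000e-04 -1.1232e+00 -5.0000e-04]
```

View pics/w5.png

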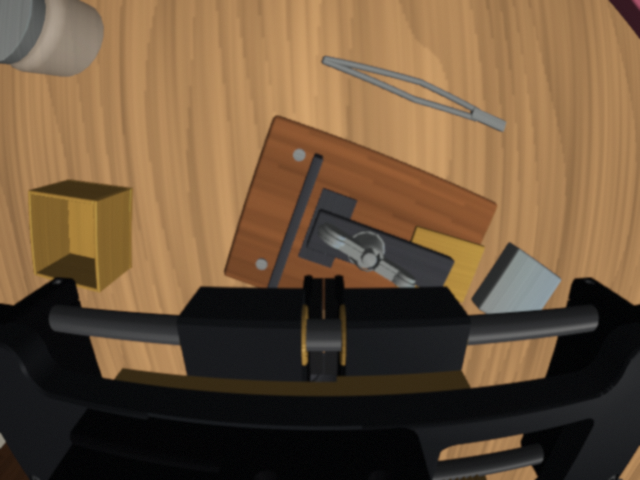

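Run:
```python
from h import *
c=camera_params('wrist')
a=fish(c,323,231,.074);b=fish(c,412,282,.074);h=fish(c,370,250,.075);print(a,b,h,np.degrees(np.arctan2(*(a-b)[:2][::-1])))
```

```text
[0.57141074 0.05556371 0.074     ] [0.5203282  0.08925357 0.074     ] [0.54551169 0.06762085 0.075     ] -33.405579306278945
```

Emit:
{"op": "move_arm", "data": {"increments": "1 -0.003 0 0.010 0 -0.14 0;1 -0.006 0 0.025 0 -0.28 0;1 -0.010 0 0.040 0 -0.42 0;1 -0.014 0 0.050 0 -0.56 0;1 -0.017 0 0.060 0 -0.70 0;1 -0.017 0 0.060 0 -0.84 0;1 -0.017 0 0.060 0 -0.98 0;1 -0.017 0 0.060 0 -1.12 0"}}

```text
time_s: 6.6
tcp_pos: [0.5114, 0.0652, 0.1111]
ee_rot: [[-0.879, 0.0, -0.477], [0.477, -0.0, -0.879], [-0.0, -1.0, 0.0]]
wrist_force: [0.7, 0.1, 0.6]
gripper_width: 0.004
```

Run:
```python
from h import *
st()
print(inc(*target(152,.059,off=.025)))
c=camera_params('wrist');p,d=capture('wrist');save('w6',p)
```

```text
t 6.6 tcp [0.5114 0.0652 0.1111] psi 151.53 F [0.75 0.15 0.64] M [-0.02  0.15  0.06] j [ 25.3  18.  -23.6   0.  -48.4  36.2] w 0.004
[-0.0006  0.0521  0.0006 -0.0002 -0.0082 -0.0003]
```

View pics/w6.png

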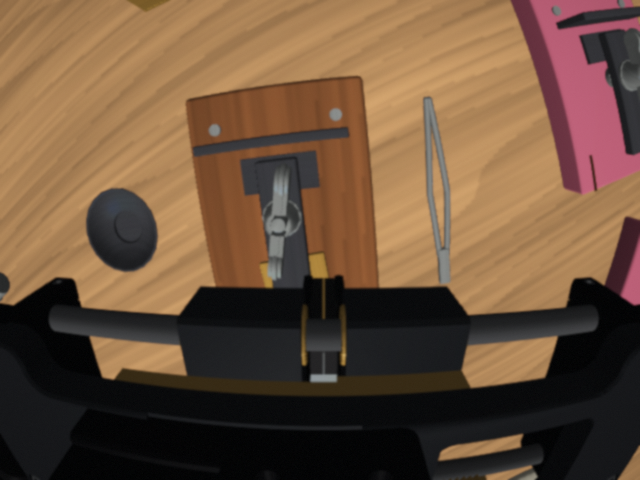

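The finger is beside the near wing, on its push side (the wing runs from (282,170) to (274,275)). Descending.

Emit:
{"op": "move_arm", "data": {"increments": "1 0 0.025 0 0 0 0;1 0 0.045 0 0 0 0;1 0 0.052 0 0 0 0;1 0 0.052 0 0 0 0"}}

```text
time_s: 7.05
tcp_pos: [0.5109, 0.065, 0.0581]
ee_rot: [[-0.876, -0.002, -0.482], [0.482, -0.001, -0.876], [0.001, -1.0, 0.002]]
wrist_force: [-0.4, 0.4, 0.9]
gripper_width: 0.005
```

Run:
```python
from h import *
st()
sweep([0]+list(np.arange(0,7)*.13),cp=(-.024,0,-.013))
```

```text
t 7.05 tcp [0.5109 0.065  0.0581] psi 151.16 F [-0.36  0.44  0.87] M [-0.04  0.12 -0.01] j [ 25.3  22.3 -26.8   0.  -41.   35.8] w 0.005
c [-0.0245 -0.0001 -0.0251]
1 -0.001 0.000 -0.012 0 0.00 0;1 -0.001 0.000 -0.012 0 0.00 0;1 0.001 0.000 -0.015 0 0.13 0;1 0.002 0.000 -0.019 0 0.26 0;1 0.003 0.000 -0.022 0 0.39 0;1 0.003 0.000 -0.026 0 0.52 0;1 0.002 0.000 -0.029 0 0.65 0;1 0.002 0.000 -0.033 0 0.78 0
```

Emit:
{"op": "move_arm", "data": {"increments": "1 0 0 -0.006 0 0 0;1 -0.001 0 -0.012 0 0 0;1 0.001 0 -0.015 0 0.13 0;1 0.002 0 -0.019 0 0.26 0;1 0.003 0 -0.022 0 0.39 0;1 0.003 0 -0.026 0 0.52 0;1 0.002 0 -0.029 0 0.65 0;1 0.002 0 -0.033 0 0.78 0"}}

```text
time_s: 7.85
tcp_pos: [0.5256, 0.0955, 0.0595]
ee_rot: [[-0.279, -0.0, -0.96], [0.96, -0.0, -0.279], [-0.0, -1.0, 0.0]]
wrist_force: [-0.8, -1.6, 0.1]
gripper_width: 0.005
```

Run:
```python
from h import *
st()
sweep(np.arange(1,9)*.13,cp=(-.024,0,-.013))
```

```text
t 7.85 tcp [0.5256 0.0955 0.0595] psi 106.23 F [-0.79 -1.62  0.07] M [-0.34  0.35 -0.03] j [ 27.7  23.6 -24.1   0.  -42.3 -11.5] w 0.005
c [-0.0248 -0.     -0.0125]
1 0.001 0.000 -0.003 0 0.13 0;1 0.002 0.000 -0.006 0 0.26 0;1 0.002 0.000 -0.010 0 0.39 0;1 0.003 0.000 -0.013 0 0.52 0;1 0.002 0.000 -0.017 0 0.65 0;1 0.001 0.000 -0.020 0 0.78 0;1 0.000 0.000 -0.023 0 0.91 0;1 -0.001 0.000 -0.027 0 1.04 0
```

Emit:
{"op": "move_arm", "data": {"increments": "1 0.001 0 -0.003 0 0.13 0;1 0.002 0 -0.006 0 0.26 0;1 0.002 0 -0.010 0 0.39 0;1 0.003 0 -0.013 0 0.52 0;1 0.002 0 -0.017 0 0.65 0;1 0.001 0 -0.020 0 0.78 0;1 0 0 -0.023 0 0.91 0;1 -0.001 0 -0.027 0 1.04 0"}}

```text
time_s: 8.65
tcp_pos: [0.5518, 0.1026, 0.0594]
ee_rot: [[0.686, -0.0, -0.727], [0.727, 0.0, 0.686], [0.0, -1.0, 0.0]]
wrist_force: [-0.7, 0.2, -0.2]
gripper_width: 0.004
```

Run:
```python
from h import *
st()
c=camera_params('wrist');p,d=capture('wrist');save('w7',p)
sweep(np.arange(1,9)*.13,cp=(-.024,0,-.013))
```

```text
t 8.65 tcp [0.5518 0.1026 0.0594] psi 46.65 F [-0.74  0.22 -0.23] M [ 0.07  0.55 -0.03] j [ 27.1  25.7 -20.3  -0.  -44.  -70.4] w 0.004
c [-0.0254 -0.     -0.0131]
1 0.000 0.000 -0.003 0 0.13 0;1 0.001 0.000 -0.007 0 0.26 0;1 0.002 0.000 -0.010 0 0.39 0;1 0.002 0.000 -0.014 0 0.52 0;1 0.002 0.000 -0.017 0 0.65 0;1 0.001 0.000 -0.021 0 0.78 0;1 -0.000 0.000 -0.024 0 0.91 0;1 -0.002 0.000 -0.027 0 1.04 0
```

View pics/w7.png

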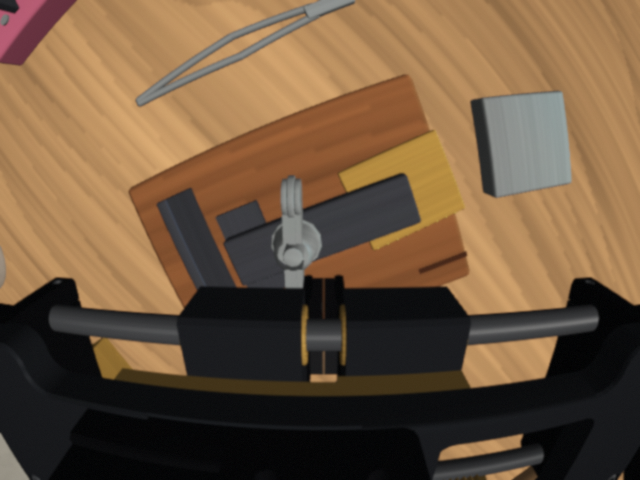

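Emit:
{"op": "move_arm", "data": {"increments": "1 0 0 -0.003 0 0.13 0;1 0.001 0 -0.007 0 0.26 0;1 0.002 0 -0.010 0 0.39 0;1 0.002 0 -0.014 0 0.52 0;1 0.002 0 -0.017 0 0.65 0;1 0.001 0 -0.021 0 0.78 0;1 0 0 -0.024 0 0.91 0;1 -0.002 0 -0.027 0 1.04 0"}}

```text
time_s: 9.5
tcp_pos: [0.5708, 0.0834, 0.0592]
ee_rot: [[0.975, 0.002, 0.222], [-0.222, 0.002, 0.975], [0.001, -1.0, 0.002]]
wrist_force: [-0.5, 4.0, -1.7]
gripper_width: 0.012
```

Run:
```python
from h import *
st()
s=sense();print((s['ee_rot'].T@np.r_[AX-s['tcp_pos'][:2],0]).round(4))
c=camera_params('wrist');p,d=capture('wrist');save('w8',p)
```

```text
t 9.5 tcp [0.5708 0.0834 0.0592] psi -12.8 F [-0.54  4.02 -1.73] M [ 0.99  0.08 -0.05] j [ 2.440e+01  2.690e+01 -1.810e+01 -1.000e-01 -4.480e+01 -1.271e+02] w 0.012
[-0.0238 -0.0001 -0.0138]
```

View pics/w8.png

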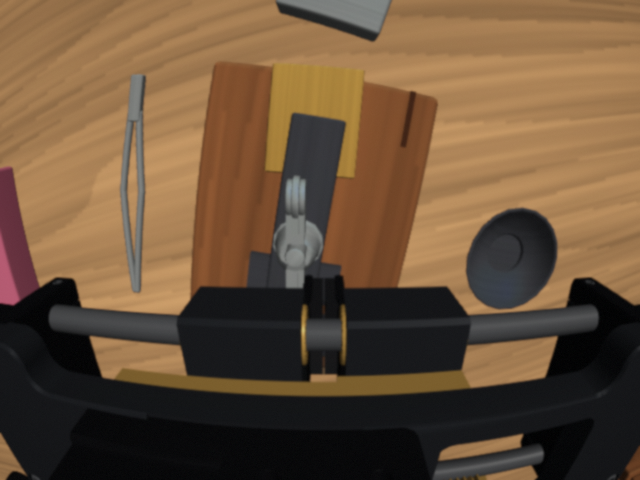

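Same return as before.

Emit:
{"op": "move_arm", "data": {"increments": "1 0 0 0.004 0 0 0;1 0 -0.025 0.004 0 0 0;1 0 -0.05 0.004 0 -0.14 0;1 0 -0.05 0.004 0 -0.28 0;1 0 -0.05 0.004 0 -0.42 0;1 0 -0.05 0.004 0 -0.56 0;1 0 -0.05 0.004 0 -0.70 0;1 0 -0.05 0.004 0 -0.84 0"}}

```text
time_s: 10.35
tcp_pos: [0.5714, 0.0863, 0.1095]
ee_rot: [[0.808, 0.001, -0.589], [0.589, -0.0, 0.808], [0.001, -1.0, -0.001]]
wrist_force: [-0.3, -0.2, -0.2]
gripper_width: 0.004
```

Emit:
{"op": "move_arm", "data": {"increments": "1 0 0 0 0 -0.14 0;1 0 0 0 0 -0.28 0;1 0 0 0 0 -0.42 0;1 0 0 0 0 -0.56 0;1 0 0 0 0 -0.70 0;1 0 0 0 0 -0.84 0;1 0 0 0 0 -0.98 0;1 0 0 0 0 -1.12 0"}}

```text
time_s: 11.15
tcp_pos: [0.5714, 0.0863, 0.1095]
ee_rot: [[-0.178, 0.001, -0.984], [0.984, -0.0, -0.178], [-0.0, -1.0, -0.001]]
wrist_force: [0.5, -0.1, 0.1]
gripper_width: 0.006
```

Run:
```python
from h import *
st()
print(inc(*target(165,.11,off=.025)))
```

```text
t 11.15 tcp [0.5714 0.0863 0.1095] psi 100.27 F [ 0.53 -0.11  0.09] M [0.06 0.12 0.03] j [ 24.7  23.5 -15.1   0.  -51.4 -14.4] w 0.006
[-1.8500e-02 -6.0000e-04  6.0800e-02  7.0000e-04 -1.1298e+00 -9.0000e-04]
```

Emit:
{"op": "move_arm", "data": {"increments": "1 -0.003 0 0.010 0 -0.14 0;1 -0.006 0 0.025 0 -0.28 0;1 -0.010 0 0.040 0 -0.42 0;1 -0.014 0 0.050 0 -0.56 0;1 -0.018 0 0.061 0 -0.70 0;1 -0.018 0 0.061 0 -0.84 0;1 -0.018 0 0.061 0 -0.98 0;1 -0.018 0 0.061 0 -1.12 0"}}

```text
time_s: 11.95
tcp_pos: [0.5143, 0.0583, 0.1096]
ee_rot: [[-0.963, 0.001, -0.268], [0.268, -0.0, -0.963], [-0.001, -1.0, -0.0]]
wrist_force: [0.0, -0.1, 0.6]
gripper_width: 0.008
```

Run:
```python
from h import *
st()
print(inc(*target(165,.058,off=.025)))
c=camera_params('wrist');p,d=capture('wrist');save('w9',p)
p,d=capture('scene');C=cloud(camera_params('scene'),d);save('s9',cv2.resize(p[150:290,270:430],(640,560)))
m=np.hypot(C[...,0]-AX[0],C[...,1]-AX[1])<.03;z=C[m][:,2];z=z[(z>.055)&(z<.085)];print(len(z),np.percentile(z,[50,90,95]))
```

```text
t 11.95 tcp [0.5143 0.0583 0.1096] psi 164.44 F [ 0.03 -0.13  0.57] M [-0.03  0.16  0.01] j [ 24.5  18.3 -23.5   0.  -48.2  49.9] w 0.008
[-0.0007  0.0516  0.0008  0.0004 -0.0097 -0.0014]
186 [0.06804677 0.07271276 0.07387851]
```

View pics/w9.png

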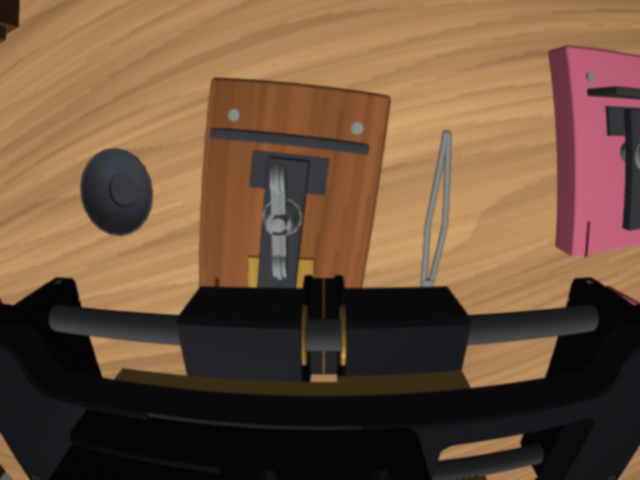

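The wing is again left of the finger (wing from (278,170) to (279,275)). Descending for the third stroke, this time watching for the stop.

Emit:
{"op": "move_arm", "data": {"increments": "1 0 0.025 0 0 0 0;1 0 0.045 0 0 0 0;1 0 0.052 0 0 0 0;1 0 0.052 0 0 0 0"}}

```text
time_s: 12.45
tcp_pos: [0.5135, 0.0579, 0.0562]
ee_rot: [[-0.961, -0.002, -0.278], [0.278, -0.001, -0.961], [0.001, -1.0, 0.001]]
wrist_force: [-0.3, 0.3, 0.3]
gripper_width: 0.002
```

Run:
```python
from h import *
st()
sweep([0]+list(np.arange(0,7)*.1),cp=(-.024,0,-.013))
```

```text
t 12.45 tcp [0.5135 0.0579 0.0562] psi 163.84 F [-0.25  0.31  0.27] M [-0.06  0.22  0.03] j [ 24.4  22.6 -26.7   0.  -40.8  49.4] w 0.002
c [-0.0249 -0.0001 -0.0253]
1 -0.001 0.000 -0.012 0 0.00 0;1 -0.001 0.000 -0.012 0 0.00 0;1 0.000 0.000 -0.015 0 0.10 0;1 0.001 0.000 -0.017 0 0.20 0;1 0.002 0.000 -0.020 0 0.30 0;1 0.002 0.000 -0.023 0 0.40 0;1 0.002 0.000 -0.025 0 0.50 0;1 0.002 0.000 -0.028 0 0.60 0
```

Emit:
{"op": "move_arm", "data": {"increments": "1 0 0 -0.006 0 0 0;1 -0.001 0 -0.012 0 0 0;1 0 0 -0.015 0 0.10 0;1 0.001 0 -0.017 0 0.20 0;1 0.002 0 -0.020 0 0.30 0;1 0.002 0 -0.023 0 0.40 0;1 0.002 0 -0.025 0 0.50 0;1 0.002 0 -0.028 0 0.60 0"}}

```text
time_s: 13.25
tcp_pos: [0.5197, 0.0858, 0.0576]
ee_rot: [[-0.633, -0.0, -0.774], [0.774, -0.0, -0.633], [-0.0, -1.0, 0.0]]
wrist_force: [-0.7, -1.6, -0.9]
gripper_width: 0.004
```

Run:
```python
from h import *
st()
sweep(np.arange(1,9)*.08,cp=(-.024,0,-.013))
```

```text
t 13.25 tcp [0.5197 0.0858 0.0576] psi 129.25 F [-0.72 -1.59 -0.88] M [-0.35  0.4   0.01] j [ 27.   23.2 -25.3   0.  -41.5  12.2] w 0.004
c [-0.0239  0.     -0.0125]
1 0.001 0.000 -0.001 0 0.08 0;1 0.002 0.000 -0.004 0 0.16 0;1 0.003 0.000 -0.006 0 0.24 0;1 0.003 0.000 -0.008 0 0.32 0;1 0.003 0.000 -0.010 0 0.40 0;1 0.003 0.000 -0.012 0 0.48 0;1 0.003 0.000 -0.014 0 0.56 0;1 0.003 0.000 -0.016 0 0.64 0
```

Emit:
{"op": "move_arm", "data": {"increments": "1 0.001 0 -0.001 0 0.08 0;1 0.002 0 -0.004 0 0.16 0;1 0.003 0 -0.006 0 0.24 0;1 0.003 0 -0.008 0 0.32 0"}}

```text
time_s: 13.65
tcp_pos: [0.5239, 0.0933, 0.0575]
ee_rot: [[-0.358, -0.0, -0.934], [0.934, 0.0, -0.358], [0.0, -1.0, 0.0]]
wrist_force: [-1.6, 1.2, 0.0]
gripper_width: 0.006
```

Run:
```python
from h import *
st()
sweep(np.arange(1,6)*.08,cp=(-.024,0,-.013))
```

```text
t 13.65 tcp [0.5239 0.0933 0.0575] psi 110.96 F [-1.62  1.16  0.02] M [ 0.08  0.59 -0.02] j [ 27.6  23.6 -24.5  -0.  -41.9  -6.6] w 0.006
c [-0.0243 -0.     -0.0128]
1 0.001 0.000 -0.002 0 0.08 0;1 0.001 0.000 -0.004 0 0.16 0;1 0.002 0.000 -0.006 0 0.24 0;1 0.003 0.000 -0.008 0 0.32 0;1 0.003 0.000 -0.010 0 0.40 0
```

Emit:
{"op": "move_arm", "data": {"increments": "1 0.001 0 -0.002 0 0.08 0;1 0.001 0 -0.004 0 0.16 0;1 0.002 0 -0.006 0 0.24 0;1 0.003 0 -0.008 0 0.32 0"}}

```text
time_s: 14.05
tcp_pos: [0.5302, 0.0989, 0.0574]
ee_rot: [[-0.046, -0.0, -0.999], [0.999, -0.0, -0.046], [-0.0, -1.0, 0.0]]
wrist_force: [-1.8, -1.3, -0.0]
gripper_width: 0.009
```

Run:
```python
from h import *
st()
sweep(np.arange(1,6)*.08,cp=(-.024,0,-.013))
```

```text
t 14.05 tcp [0.5302 0.0989 0.0574] psi 92.63 F [-1.79 -1.3  -0.02] M [-0.27  0.42 -0.01] j [ 27.8  24.2 -23.5   0.  -42.3 -25.2] w 0.009
c [-0.0243  0.     -0.0132]
1 0.001 0.000 -0.002 0 0.08 0;1 0.001 0.000 -0.004 0 0.16 0;1 0.002 0.000 -0.006 0 0.24 0;1 0.003 0.000 -0.008 0 0.32 0;1 0.003 0.000 -0.011 0 0.40 0
```

The push force is steady at about 2 N and the increments repeat unchanged, so I'll keep using them.

Emit:
{"op": "move_arm", "data": {"increments": "1 0.001 0 -0.002 0 0.08 0;1 0.001 0 -0.004 0 0.16 0;1 0.002 0 -0.006 0 0.24 0;1 0.003 0 -0.008 0 0.32 0"}}

```text
time_s: 14.45
tcp_pos: [0.538, 0.1023, 0.0574]
ee_rot: [[0.271, -0.001, -0.963], [0.963, -0.0, 0.271], [-0.0, -1.0, 0.0]]
wrist_force: [-1.3, -0.7, 0.1]
gripper_width: 0.007
```

Emit:
{"op": "move_arm", "data": {"increments": "1 0.001 0 -0.002 0 0.08 0;1 0.001 0 -0.004 0 0.16 0;1 0.002 0 -0.006 0 0.24 0;1 0.003 0 -0.008 0 0.32 0"}}

```text
time_s: 14.85
tcp_pos: [0.5466, 0.1032, 0.0574]
ee_rot: [[0.56, -0.0, -0.829], [0.829, 0.0, 0.56], [-0.0, -1.0, 0.0]]
wrist_force: [-1.2, -0.9, -0.5]
gripper_width: 0.005
```

Run:
```python
from h import *
st()
c=camera_params('wrist');p,d=capture('wrist');save('w10',p)
sweep(np.arange(1,6)*.08,cp=(-.024,0,-.013))
```

```text
t 14.85 tcp [0.5466 0.1032 0.0574] psi 55.95 F [-1.16 -0.92 -0.46] M [0.03 0.46 0.01] j [ 27.4  25.5 -21.1  -0.  -43.4 -61.4] w 0.005
c [-0.0246 -0.     -0.0137]
1 0.000 0.000 -0.003 0 0.08 0;1 0.001 0.000 -0.005 0 0.16 0;1 0.002 0.000 -0.007 0 0.24 0;1 0.002 0.000 -0.009 0 0.32 0;1 0.003 0.000 -0.011 0 0.40 0
```

View pics/w10.png

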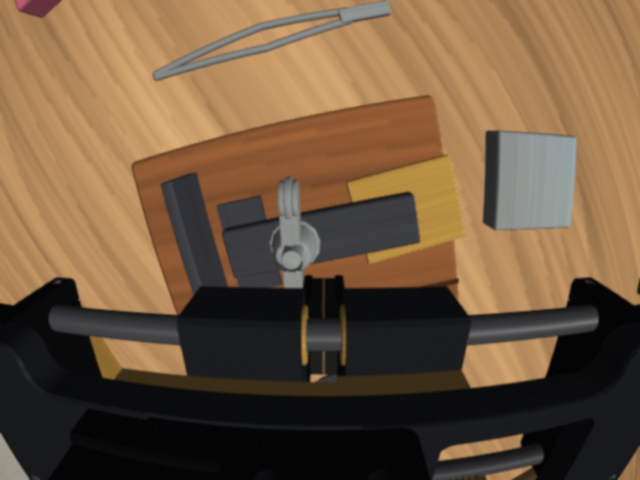

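Still turning and aligned with the tool, at about 6.6 rad in total.

Emit:
{"op": "move_arm", "data": {"increments": "1 0 0 -0.003 0 0.08 0;1 0.001 0 -0.005 0 0.16 0;1 0.002 0 -0.007 0 0.24 0;1 0.002 0 -0.009 0 0.32 0"}}

```text
time_s: 15.3
tcp_pos: [0.5556, 0.1005, 0.0573]
ee_rot: [[0.791, 0.001, -0.612], [0.612, 0.001, 0.791], [0.002, -1.0, 0.0]]
wrist_force: [-0.3, 3.6, -1.9]
gripper_width: 0.002
```

Emit:
{"op": "move_arm", "data": {"increments": "1 0.001 0 -0.002 0 0.08 0;1 0.001 0 -0.004 0 0.16 0;1 0.002 0 -0.006 0 0.24 0;1 0.003 0 -0.008 0 0.32 0"}}

```text
time_s: 15.7
tcp_pos: [0.5606, 0.0998, 0.0571]
ee_rot: [[0.944, -0.002, -0.331], [0.331, 0.007, 0.944], [0.0, -1.0, 0.007]]
wrist_force: [-15.1, 24.4, 5.8]
gripper_width: 0.005
```

Run:
```python
from h import *
st()
sweep(np.arange(1,8)*.08,cp=(-.024,0,-.013))
```

```text
t 15.7 tcp [0.5606 0.0998 0.0571] psi 19.32 F [-15.14  24.44   5.79] M [7.36 4.52 0.17] j [ 26.2  26.6 -19.   -0.6 -44.4 -96.5] w 0.005
c [-0.0233 -0.0001 -0.0179]
1 0.002 0.000 -0.007 0 0.08 0;1 0.002 0.000 -0.009 0 0.16 0;1 0.003 0.000 -0.011 0 0.24 0;1 0.004 0.000 -0.013 0 0.32 0;1 0.004 0.000 -0.015 0 0.40 0;1 0.004 0.000 -0.017 0 0.48 0;1 0.004 0.000 -0.020 0 0.56 0
```

The force rose to 29 N, normal to the wing, with the wing at about 32°. That is the firm stop, after about 7.0 rad of travel in total. I'll back off, lift clear and check.

Emit:
{"op": "move_arm", "data": {"increments": "1 0 0 0.003 0 -0.05 0;1 0 0 0.006 0 -0.1 0;1 0 0 0.010 0 -0.1 0;1 0 -0.02 0.012 0 -0.1 0;1 0 -0.06 0.012 0 -0.1 0;1 0 -0.09 0.012 0 -0.1 0;1 0 -0.09 0.012 0 -0.1 0"}}

```text
time_s: 16.4
tcp_pos: [0.562, 0.1075, 0.1526]
ee_rot: [[0.904, 0.011, -0.426], [0.426, 0.004, 0.905], [0.012, -1.0, -0.001]]
wrist_force: [0.3, 0.1, 0.4]
gripper_width: 0.003
```

Run:
```python
from h import *
st()
c=camera_params('wrist');p,d=capture('wrist');save('w11',p);print(np.round(c['xyz'],3))
p,d=capture('scene');save('s11',cv2.resize(p[150:290,270:430],(640,560)))
p,d=capture('side');save('d11',cv2.resize(p[190:310,230:390],(640,480)))
```

```text
t 16.4 tcp [0.562  0.1075 0.1526] psi 25.24 F [0.33 0.05 0.37] M [ 0.1  -0.06 -0.01] j [ 27.1  20.  -13.4   0.1 -55.9 -91.9] w 0.003
[0.491 0.073 0.313]
```

View pics/w11.png

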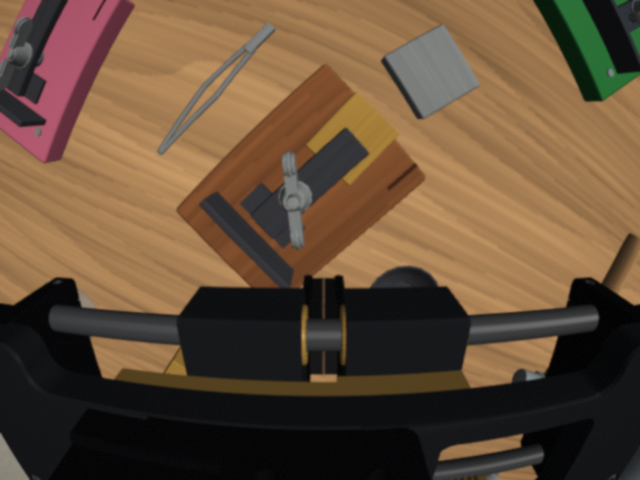

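View pics/d11.png

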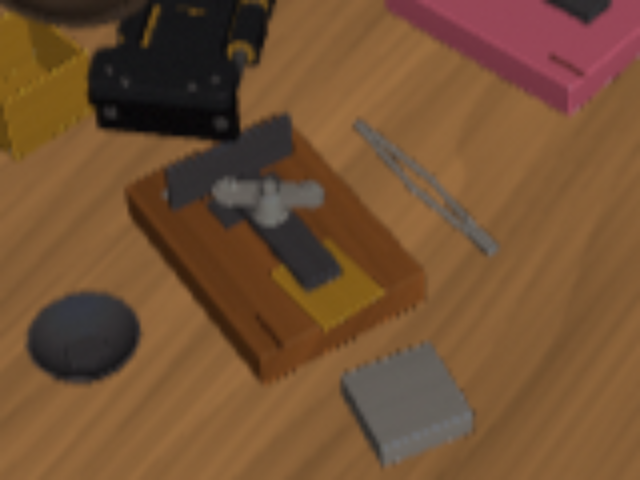

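Emit:
{"op": "move_arm", "data": {"increments": "1 -0.05 -0.03 0.03 0 0 0;1 -0.1 -0.06 0.06 0 0 0;1 -0.13 -0.1 0.10 0 0 0;1 -0.13 -0.12 0.14 0 0 0;1 -0.13 -0.12 0.16 0 0 0;1 -0.13 -0.12 0.16 0 0 0"}}

```text
time_s: 17.15
tcp_pos: [0.3713, 0.1991, 0.2688]
ee_rot: [[0.902, 0.003, -0.432], [0.432, 0.004, 0.902], [0.005, -1.0, 0.002]]
wrist_force: [0.5, -0.1, -0.3]
gripper_width: 0.007
```

Run:
```python
from h import *
st()
a=np.radians(FY);M=np.array([[np.cos(a),np.sin(a)],[-np.sin(a),np.cos(a)]])
def meas(C,tag):
    g=(C[...,:2]-AX)@M.T;z=C[...,2]
    def q(x0,x1,y0,y1,zl,zh):
        m=(g[...,0]>x0)&(g[...,0]<x1)&(g[...,1]>y0)&(g[...,1]<y1)&(z>zl)&(z<zh);return m.sum(),np.round(1000*np.median(z[m]),2)
    print(tag,'strap',q(-.055,-.035,-.009,.009,.036,.06),'block',q(-.08,-.03,-.055,-.03,.02,.036),'block+y',q(-.08,-.03,.035,.055,.02,.036),'fencetop',q(.045,.051,-.04,.04,.055,.08))
    m=(np.hypot(g[...,0],g[...,1])<.036)&(z>.056)&(z<.085);print(m.sum(),np.percentile(z[m]*1000,[50,90]).round(2))
for n in('scene','side'):
    meas(np.load(n+'C.npy'),n+' start')
    cs=[]
    for k in range(3): p,d=capture(n);cs.append(d)
    meas(cloud(camera_params(n),np.median(cs,0)),n+' end');save(n+'12',p)
    p0=np.load(n+'0p.npy');save(n+'12f',np.hstack([cv2.resize(x[185:280,300:400] if n=='scene' else x[210:305,255:355],(400,380)) for x in(p0,p)]))
```

```text
t 17.15 tcp [0.3713 0.1991 0.2688] psi 25.59 F [ 0.46 -0.1  -0.29] M [ 0.05 -0.08  0.01] j [  50.5   -0.6  -21.5    0.   -68.8 -114.9] w 0.007
scene start strap (np.int64(61), np.float64(49.47)) block (np.int64(215), np.float64(31.13)) block+y (np.int64(130), np.float64(31.05)) fencetop (np.int64(160), np.float64(63.77))
207 [70.46 74.87]
scene end strap (np.int64(57), np.float64(45.65)) block (np.int64(215), np.float64(31.1)) block+y (np.int64(162), np.float64(30.89)) fencetop (np.int64(175), np.float64(64.63))
232 [65.91 70.83]
side start strap (np.int64(49), np.float64(51.15)) block (np.int64(151), np.float64(32.12)) block+y (np.int64(135), np.float64(32.02)) fencetop (np.int64(118), np.float64(64.3))
163 [70.66 76.17]
side end strap (np.int64(48), np.float64(46.61)) block (np.int64(109), np.float64(32.23)) block+y (np.int64(137), np.float64(32.01)) fencetop (np.int64(135), np.float64(64.72))
99 [66.46 71.98]
```

View pics/scene12.png

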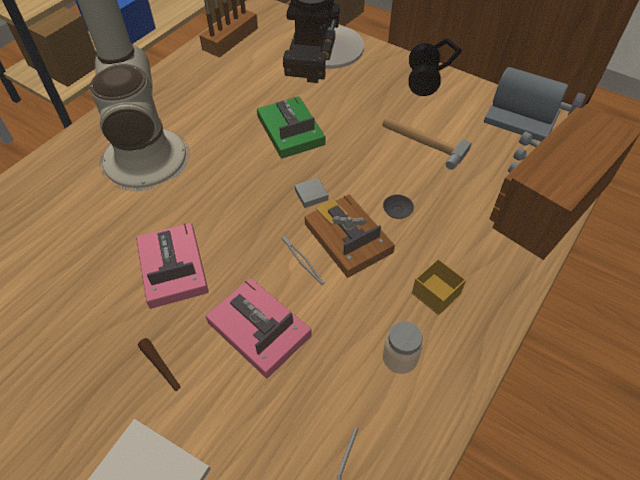

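View pics/side12f.png

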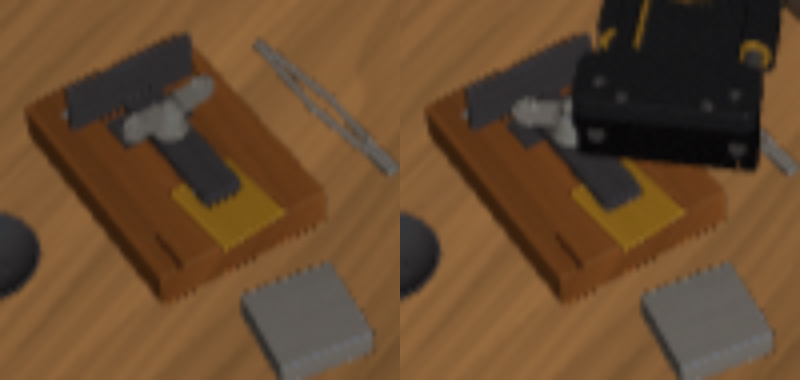

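The strap's top is now 14.5 mm above the block; fully home is 14 mm. It dropped about 4.5 mm, which matches about 7 rad of turning. The blank and the bystanders look unmoved, and the hand is clear.

Run:
```python
from h import *
st();print(r.finish_job())
```

```text
t 17.45 tcp [0.373  0.1945 0.2655] psi 25.07 F [0.45 0.06 0.94] M [-0.01  0.12  0.04] j [  49.9   -0.3  -21.6   -0.   -68.8 -114.8] w 0.004
the job is handed in; nothing more can be done
None
```

The wing nut on the brown wooden block is tightened to its firm stop and the strap is down on the brass blank. I handed the job in at 17.45 s, well inside the 54 s limit.

I turned the nut clockwise in three push strokes with the closed fingertip, one wing at a time, about 7.0 rad in total.

- **Force:** pushing took about 2 N throughout. At the stop it rose to about 29 N, square to the wing and well away from the fence.
- **Height:** the strap's top ended 14.4 to 14.6 mm above the block, against 14 mm expected at home. The wings and strap dropped about 4 to 4.5 mm, which fits about 7 rad.
- **Surroundings:** in the final pictures the blank and the other things on the bench look unmoved. The hand was clear, with no significant contact force.

No check failed. The two cameras differed by about 1 to 2 mm in absolute height, but their heights relative to the block agreed to within about 1 mm.

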